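Scan the refill and open the mist tank's pressure cap

ROBOT

A 6-joint arm with a two-finger parallel gripper is mounted at the origin on the work surface. World frame = base frame: x ahead of the robot, y to its left, z up, the work surface at z = 0. Lengths are in mm, angles in rad, forces in N, time in s.
With the tool pointing down it reaches from about 400 to 825 mm from the base axis. Payload 7 kg.
Tool frame: the origin (TCP) lies on the centre line of the jaws, within the pads' length; the fingertips stand 22 mm ahead of it and the grasp point (between the pads) lies 3 mm ahead of it (ctrl.tcp_to_tips is the distance from the TCP to the fingertips, in mm); z points along the fingers, y is the line along which they close (so a half turn about z gives the same grasp; the last joint's range is limited). The gripper opens to 85 mm and grips with 20 to 120 N. Pads are 22 mm wide; open, the fingers measure 114 mm over their backs; the gripper's body (76 mm by 85 mm) begins 54 mm behind the grasp point. The pads swing forward as they close: fully open they stand 13 mm farther back than shut.
Start: joints at [-0.906, 0.359, 0.012, 0, -1.224, -0.288], TCP at [248.336, -627.634, 253.302] pointing down, gripper open.
Joint ranges: [-3.07, 3.07], [-1.43, 2.12], [-1.02, 1.25], [-3.03, 1.67], [-3.05, -0], [-3.03, 3.03]. Speed limits (rad/s): [2.39, 2.39, 3.01, 3.14, 3.14, 3.14].

INTERFACE

Orientations are given as a rotation vector (axis times angle).
In Python, from rig import ctrl gives the robot as it stands. The module is installed in compiled form; this text tells all that it offers.
- The arm moves only by the tool send_rows, never from a script. Its argument "series" is one flat list of numbers, 7 for each row, row after row: the shift along the world's x, y, z in mm, then the turn, a rotation vector about the world's x, y, z in degrees, then the gripper command: -1 is shut, 1 is fully open, values between are in proportion. In form: [tx, ty, tz, rx, ry, rz, jaw, tx, ty, tz, rx, ry, rz, jaw, ...]. A call has 1 to 12 rows; each row shifts and turns the commanded pose from where the row before left it; what a row does not reach is not made up. A row lasts 1/10 s, in which the tool goes at most 50 mm and 8.59 degrees, less where a joint would pass 70% of its speed; a pose out of reach is approached as far as the arm can. A call with a gripper value outside its range is refused whole. The fingers move at their own pace and stop on an object; "newtons" is the grip in N (left out, the last holds). Time passes only in rows, so rows that do not move let the fingers close. It gives the time, the measured TCP pose, the force, the opening and the grip force at its end, in the units of the state.
- ctrl.read_state(): the state, without advancing time (a new reading comes with each control period).
- ctrl.grab_frame(name): name is "scene" or "top" or "wrist"; returns a dict with "image" (384x512x3 uint8, red, green, blue), "mtx" (3x3 intrinsics, pixels), "xyz" and "attitude" of the camera in the world; the wrist camera has in their place "hand_eye" (4x4, takes a point from camera to tool coordinates, whose origin is the TCP and whose axes are the flange's). Camera axes: x right, y down, z forward; pixel columns grow to the right and rows downward; lengths in mm; the calibration is good to about 2 mm. The wrist camera is an equidistant fisheye: a pixel r from the principal point sees the ray r / f radians off the axis. A picture is of the moment at which its call begins: read the wrist's pose just before it. There is no depth.
- ctrl.close_job(): hands the job in; it is judged then, once.
The state is a dict: "t": time; "qpos": joint angles; "dq": joint speeds; "effort": joint torques, N m; "ee_pos": TCP position; "tcp_rot": TCP orientation; "contact_force": force on the tool from outside, world axes, zero at the start; "ft_torque": the same for the moment, N m; "width": finger opening in mm; "gripper_force": force on a finger pad.
Only numpy, scipy, OpenCV 4.12 (cv2) and the standard library are available. Lean on these libraries where they do the work, as an engineer would, in place of code of your own. Each camera call takes 0.05 s, during which the arm holds its last target. There are 200 camera calls.

TASK

Get the white toy-sanitising tank ready for its refill. First turn the white cartridge on its spot until its orange code patch squarely faces the black reader's window and let it stand there; then push the tank cap's lever anticlockwise to its first stop without pressing it down, wait about a second for the pressure to vent, press the lever down and, holding it down, push it on past the stop to the end so that the cap springs free. Finally swing the freed cap back on its hinge past upright so that it stays open, and leave the other things on the counter where they are.

Things in the scene. Friction and masses are not known exactly. Their poses are not given: they have to be found in the camera images.
- tank: white pressure tank, 150 mm diameter, fixed to the counter on a 180 x 170 mm aluminium plate; small gauge on its front. Origin: centre of the underside, z up, x points from the front (gauge) to the rear, where the cap's hinge is. Body shoulder 110 mm high; a steel collar of 58 mm radius with keeper ring reaches 153 mm high around the cap's left front.
- cap_axis (a point): point on the vertical axis the cap turns about, 130 mm above the counter; axes as the tank's (fixed).
- flap_hinge (a point): middle of the cap's hinge pin (fixed), 62 mm behind cap_axis along the tank's x and 130 mm above the counter; the pin runs along the tank's y.
- paddle (a point): on the top face of the cap's yellow lever paddle, on the lever's centre line 64 mm from the cap's turning axis; moves with the cap. x points outwards along the lever, z up out of the paddle, y anticlockwise. At the start 170 mm above the counter. The paddle reaches from 38 to 92 mm out from the axis, is 50 mm wide (y -28 to +22 mm) and 8 mm thick; the teal cap disc, radius 38 mm, is level with it.
- fin (a point): middle of the top edge of the red fin that stands on the paddle's anticlockwise edge: 10 mm thick (paddle y +12 to +22 mm), 30 mm high, from 40 to 92 mm out from the turning axis; axes as paddle's. Closed fingertips set on the paddle on the clockwise side of the fin can push the fin round and press the paddle down.
- cap_turn (a joint): turn of the cap, rad, grows anticlockwise from above, 0 = locked (lever to the tank's left, 105 deg anticlockwise from the tank's x axis). Unpressed it meets the first stop at about 0.6; held pressed it goes on to its end at 1.35; the cap is free from about 1.1 (lever then points to the tank's front, -x). Light friction, about 2 N at the paddle.
- cap_press (a joint): how far the cap is pressed down, m, 0 to 0.008 (springs back up: 6 N to start, 10 N fully down). It has to be pressed more than 5 mm to pass under the stop.
- cap_flap (a joint): swing of the whole cap about flap_hinge, rad: 0 shut, grows as its front rises and swings to the rear, end 2.2. Locked until the cap is turned free; then, let go of, its spring lifts it well up (about 1.2) and friction stops it. A push of some N to the rear, with fingertips just under the raised lever's tip (154 mm from the hinge), swings it on; it stays where left past upright (1.57).
- reader: black code reader, block 55 x 85 x 78 mm on a grey 100 x 110 x 4 mm foot, fixed. Origin: centre of the underside. Its glass window is on its -x face.
- reader_window (a point): centre of the reader's window, 28 mm from the reader's origin along its -x and 50 mm up; axes as the reader's; the window looks along -x.
- cartridge: white refill cartridge, loose upright cylinder 56 mm diameter, 95 mm high, 0.22 kg, standing in front of the window with its axis about 67 mm from it. Origin: centre of the underside; +x points through the orange code patch; an orange bar on its top points the same way.
- mark (a point): centre of the orange code patch on the cartridge's side, 28 mm from its axis along its +x, 50 mm up.
- splint: bystander: bright orange miniature hand splint, 110 mm long, loose
- dynamometer: bystander: purple finger dynamometer, 95 mm long, loose
- anvil: bystander: chrome rivet anvil, 52 mm diameter, 48 mm high, loose
- palm_roll: bystander: rounded green palm roll, 110 mm long, loose
- cup: bystander: yellow cup, 72 mm diameter, 80 mm high, loose
- cone: bystander: blue therapy cone, 130 mm high, loose
- plybox: bystander: open plywood box 150 x 200 x 70 mm with its lid standing up to 225 mm, fixed
Not all that is in view belongs to the job. Leave any green or pink look-alike of the cartridge alone. Of the things that look like the reader, the smaller one is meant.

How it is judged:
By the outcome, as a careful person would: the job done as asked, in the order asked, and still so for the second after the job is handed in, with the robot touching nothing.
It also fails if it takes over 56 s, if anything falls off the work surface, if the arm or the gripper's body presses on something with over 40 N, if the wrist force passes 120 N, or if a joint passes its speed limit or range.

## Working session

There is one attempt and no reset: what is moved stays moved. The work goes in short steps, Python scripts to look and compute and a tool call to move; the robot and the scene stay as the last step left them, time stands still between calls to the robot, and variables do not carry over. Pictures are saved under pics/ and viewed, at most 10 in all, crops included, and the job is handed in when it is done.

Besides the shell and the picture viewer there is one more tool, called by a JSON object that holds its "name" and its "arguments", one argument or row to a line. send_rows: Moves the arm, as the interface text tells. Its arguments: {"type":"object","properties":{"series":{"type":"array"},"newtons":{"type":"number"}},"required":["series"]}

```bash
mkdir -p pics
cat > h.py <<'E'
import numpy as np, cv2
from scipy.spatial.transform import Rotation as R
from rig import ctrl
def shot(n,f):
    d=ctrl.grab_frame(n); cv2.imwrite('pics/'+f+'.png',cv2.resize(d['image'][:,:,::-1],(800,600),interpolation=cv2.INTER_CUBIC))
    np.save('pics/'+f+'.npy',d,allow_pickle=True); return d
def rot(a):
    a=np.array(a,float); return a if a.shape==(3,3) else R.from_rotvec(a.ravel()).as_matrix()
def px(f,u,v,z):
    "800x600 pixel -> world at height z"
    d=np.load('pics/'+f+'.npy',allow_pickle=True).item()
    K=d['mtx']; r=np.linalg.solve(K,[u*.64,v*.64,1]); r=rot(d['attitude'])@r
    c=np.array(d['xyz']); return (c+r*(z-c[2])/r[2]).round(1)
E
python3 - <<'E'
from h import *
for n in('scene','top'):
    d=shot(n,n+'1'); print(n,d['mtx'],d['xyz'],d['attitude'])
s=ctrl.read_state();print(s['t'],s['tcp_rot'],s['width'],ctrl.tcp_to_tips)
E
```

```text
scene [[453.22686633   0.         249.55515183]
 [  0.         453.22686633 195.25010355]
 [  0.           0.           1.        ]] [1134.24278067  846.17812331  981.3307714 ] [-0.76662111 -2.5131494   1.16153452]
top [[474.19884675   0.         258.14995774]
 [  0.         474.19884675 187.83639767]
 [  0.           0.           1.        ]] [ 457.52733788    1.77697669 1640.07765195] [-2.22579489  2.18198248 -0.03301464]
0.1 [ 5.88182206e-01 -3.08562378e+00 -2.25304460e-03] 85.4113169941673 22.0
```

View pics/scene1.png

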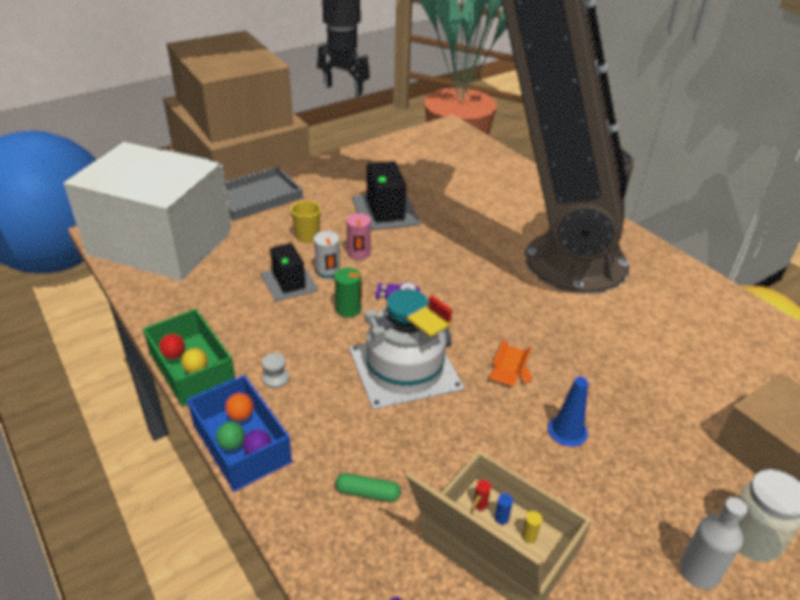

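View pics/top1.png

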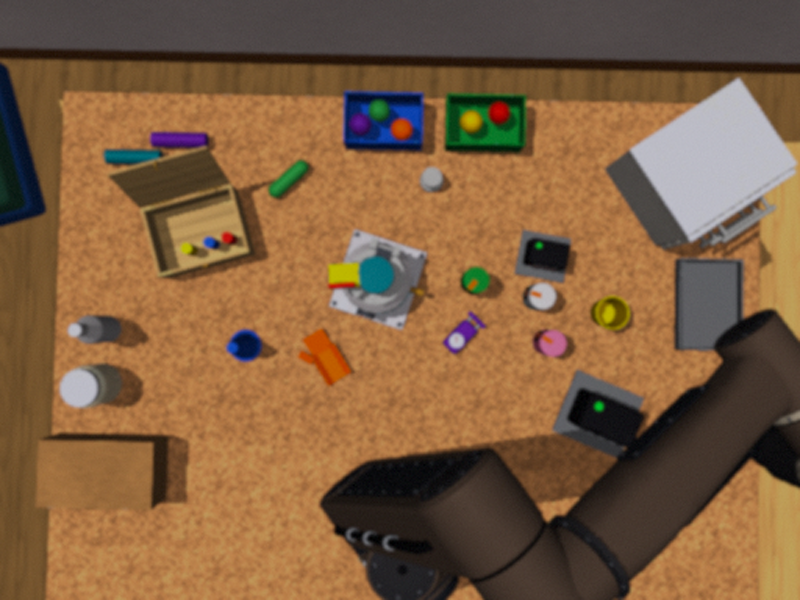

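Run:
```python
from h import *
a=cv2.imread('pics/top1.png')[215:365,310:640]; b=cv2.imread('pics/scene1.png')[215:415,250:470]
a=cv2.resize(a,(792,360),interpolation=cv2.INTER_CUBIC)
cv2.imwrite('pics/c1.png',a)
cv2.imwrite('pics/c2.png',cv2.resize(b,(660,600),interpolation=cv2.INTER_CUBIC))
```

```text
(no output)
```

View pics/c1.png

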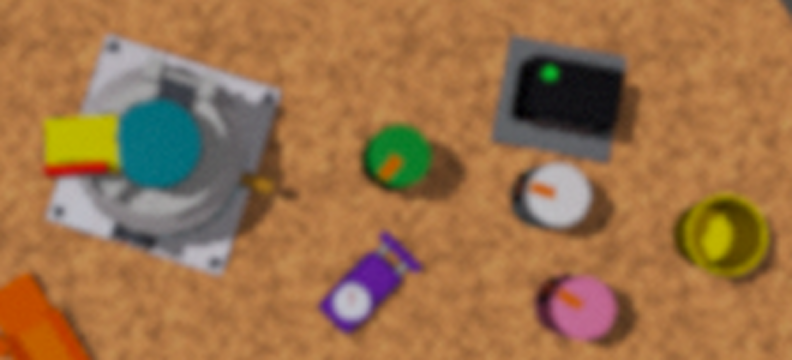

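View pics/c2.png

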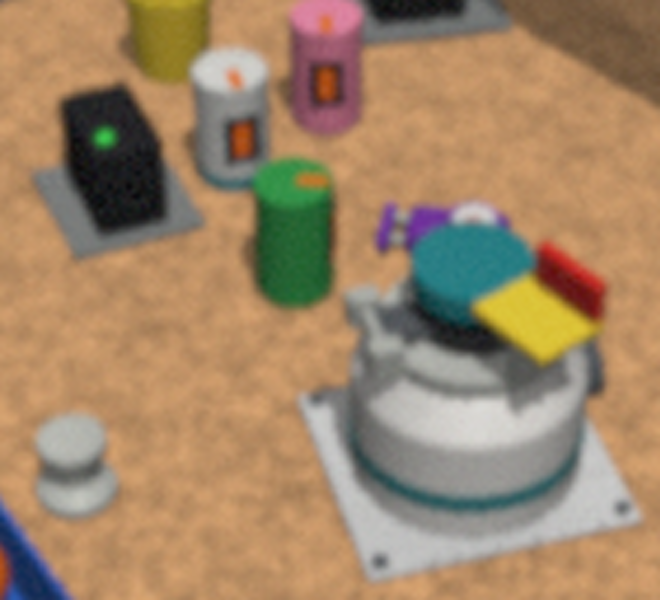

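Run:
```python
from h import *
def c1(u,v,z): return px('top1',310+u/2.4,215+v/2.4,z)
def c2(u,v,z): return px('scene1',250+u/3,215+v/3,z)
for n,u,v,z in [('p1',112,45,5),('p2',272,95,5),('p3',218,263,5),('p4',58,212,5),('cap',158,142,170),('lev',45,118,170),('levfin',47,170,170),('cart',558,195,95),('bar0',532,188,95),('bar1',555,193,95),('f1',513,38,4),('f2',625,55,4),('f3',608,160,4),('f4',495,142,4),('dyn',375,290,10),('pink',585,307,95),('green',399,156,95)]: print(n,c1(u,v,z))
for n,u,v,z in [('cap',472,258,170),('cart',230,70,95),('lev',545,360,170),('lev2',600,325,170),('bar0',231,71,95),('bar1',238,86,95),('f1',35,178,4),('f3',203,220,4),('f2',80,255,4)]: print(n,c2(u,v,z))
print(R.from_rotvec(ctrl.read_state()['tcp_rot']).as_matrix().round(3)); print(ctrl.grab_frame('wrist')['hand_eye'],ctrl.grab_frame('wrist')['mtx'])
```

```text
p1 [640.6 112.1   5. ]
p2 [597.3 -36.3   5. ]
p3 [441.6  10.3   5. ]
p4 [485.6 158.4   5. ]
cap [542.3  61.1 170. ]
lev [560.4 155.2 170. ]
levfin [517.3 152.5 170. ]
cart [ 507.4 -284.3   95. ]
bar0 [ 513.1 -261.7   95. ]
bar1 [ 509.1 -281.7   95. ]
f1 [ 654.5 -257.7    4. ]
f2 [ 640.8 -361.1    4. ]
f3 [ 543.5 -346.7    4. ]
f4 [ 558.  -242.5    4. ]
dyn [ 419.9 -133.9   10. ]
pink [ 410.7 -309.1   95. ]
green [ 538.6 -145.7   95. ]
cap [541.   66.7 170. ]
cart [ 509.4 -276.2   95. ]
lev [559.  162.9 170. ]
lev2 [514.2 156.4 170. ]
bar0 [ 509.4 -274.8   95. ]
bar1 [ 514.8 -255.7   95. ]
f1 [ 640.  -348.3    4. ]
f3 [ 559.9 -236.1    4. ]
f2 [ 653.8 -249.3    4. ]
[[-0.93  -0.368 -0.001]
 [-0.368  0.93   0.001]
 [ 0.     0.001 -1.   ]]
[[ 9.53792481e-05 -9.44458958e-01 -3.28629379e-01  8.47952335e+01]
 [ 9.99998392e-01  6.78572912e-04 -1.65994036e-03 -1.11379580e+00]
 [ 1.79074454e-03 -3.28628692e-01  9.44457504e-01 -1.20237668e+02]
 [ 0.00000000e+00  0.00000000e+00  0.00000000e+00  1.00000000e+00]] [[297.31863964   0.         259.76886764]
 [  0.         297.31863964 191.429969  ]
 [  0.           0.           1.        ]]
```

{"name": "send_rows", "arguments": {
  "series": [26,35,-3,0,0,0,1,26,35,-3,0,0,0,1,26,35,-3,0,0,0,1,26,35,-3,0,0,0,1,26,35,-3,0,0,0,1,26,35,-3,0,0,0,1,26,35,-3,0,0,0,1,26,35,-3,0,0,0,1,26,35,-3,0,0,0,1,26,32,-3,0,0,0,1,0,0,0,0,0,0,1],
  "newtons": 30
}}

```text
t: 1.3
ee_pos: [510.7, -277.4, 222.7]
tcp_rot: [-0.594, 3.085, 0.001]
contact_force: [-0.4, 0.8, -0.3]
width: 84.8
gripper_force: 0.0
```

```bash
cat >> h.py <<'E'
def wshot(f):
    s=ctrl.read_state(); d=shot('wrist',f); d['p']=s['ee_pos']; d['r']=s['tcp_rot']; np.save('pics/'+f+'.npy',d,allow_pickle=True); print(s['t'],np.round(s['ee_pos'],1),np.round(s['qpos'],2)); return d
def wpx(f,u,v,z):
    d=np.load('pics/'+f+'.npy',allow_pickle=True).item(); K=d['mtx']; f0=K[0,0]
    a,b=u*.64-K[0,2],v*.64-K[1,2]; r=np.hypot(a,b); t=r/f0
    c=np.array([a/r*np.sin(t),b/r*np.sin(t),np.cos(t)]); H=d['hand_eye']; W=rot(d['r'])
    o=np.array(d['p'])+W@H[:3,3]; e=W@H[:3,:3]@c
    return (o+e*(z-o[2])/e[2]).round(1)
E
python3 -c "
from h import *
wshot('w1')"
```

```text
1.3 [ 510.7 -277.4  222.7] [-0.16  0.23 -0.24 -0.   -1.1  -1.03]
```

View pics/w1.png

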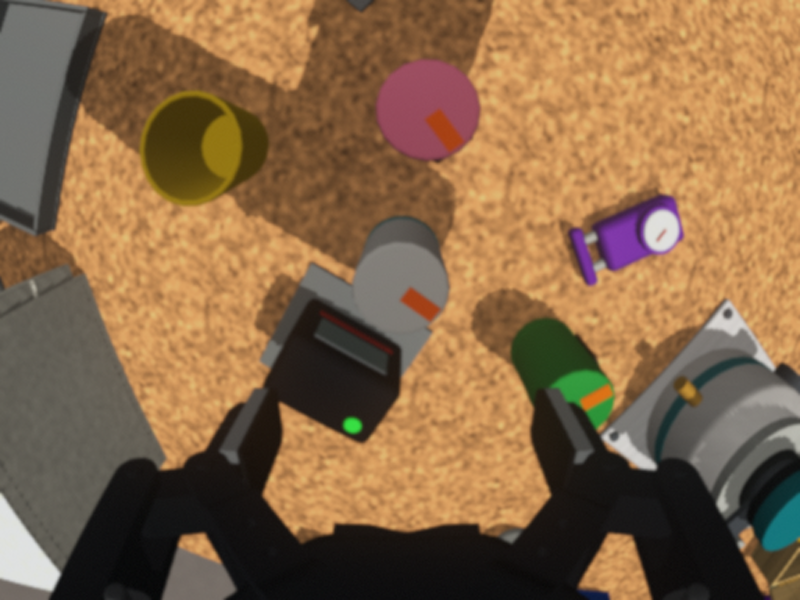

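Run:
```python
from h import *
for n,u,v,z in [('cart',401,284,95),('b0',405.5,294,95),('b1',436,314,95),('t1',314,300,78),('t2',401,350,78),('t3',363,441,78),('t4',267,384,78),('f1',313,263,4),('f2',431,334,4),('f3',261,361,4),('bolt',727,312,5),('bolt2',615,435,5),('pink',428,110,95)]: print(n,wpx('w1',u,v,z))
```

```text
cart [ 505.4 -284.1   95. ]
b0 [ 510.  -279.5   95. ]
b1 [ 514.7 -258.8   95. ]
t1 [ 539.7 -328.1   78. ]
t2 [ 550.9 -266.3   78. ]
t3 [ 627.4 -264.8   78. ]
t4 [ 609.4 -340.5   78. ]
f1 [ 541.4 -343.3    4. ]
f2 [ 562.  -237.1    4. ]
f3 [ 639.1 -359.6    4. ]
bolt [442.3  15.8   5. ]
bolt2 [595.5 -28.6   5. ]
pink [ 411.6 -306.3   95. ]
```

{"name": "send_rows", "arguments": {
  "series": [-5,-6,-30,0,0,0,1,0,0,-40,0,0,0,1,0,0,-40,0,0,0,1,0,0,-40,0,0,0,1,0,0,0,0,0,0,-1,0,0,0,0,0,0,-1,0,0,0,0,0,0,-1,0,0,0,0,0,0,-1,0,0,0,0,0,0,-1],
  "newtons": 30
}}

```text
t: 2.25
ee_pos: [504.0, -286.8, 74.7]
tcp_rot: [-0.588, 3.084, -0.001]
contact_force: [-1.4, 0.6, -2.4]
width: 55.2
gripper_force: 36.1
```

{"name": "send_rows", "arguments": {
  "series": [0,0,0,0,0,-8.5,-1,0,0,0,0,0,-8.5,-1,0,0,0,0,0,-8.5,-1,0,0,0,0,0,-8.5,-1,0,0,0,0,0,-8.5,-1,0,0,0,0,0,-8.5,-1,0,0,0,0,0,-8.5,-1,0,0,0,0,0,-8.5,-1,0,0,0,0,0,-8.5,-1,0,0,0,0,0,-8.5,-1,0,0,0,0,0,0,-1,0,0,0,0,0,0,-1]
}}

```text
t: 3.45
ee_pos: [503.9, -286.8, 74.3]
tcp_rot: [1.644, 2.675, 0.0]
contact_force: [0.3, 0.6, 2.1]
width: 55.7
gripper_force: 35.9
```

Run:
```python
from h import *
s=ctrl.read_state(); M=rot(s['tcp_rot']); print(np.round(s['qpos'],2),np.degrees(np.arctan2(M[1,0],M[0,0])), np.degrees(np.arctan2(-.368,-.93)))
```

```text
[-0.18  0.38 -0.42  0.   -0.77 -2.49] 116.86359517916276 -158.41134772184753
```

{"name": "send_rows", "arguments": {
  "series": [0,0,0,0,0,0,1,0,0,0,0,0,0,1,0,0,0,0,0,0,1,0,0,0,0,0,0,1,0,0,40,0,0,0,1,0,0,50,0,0,0,1,0,0,50,0,0,0,1,0,0,20,0,0,0,1,0,0,0,0,0,0,1]
}}

```text
t: 4.35
ee_pos: [505.0, -287.2, 237.6]
tcp_rot: [1.646, 2.667, 0.003]
contact_force: [-0.7, -0.8, -0.7]
width: 85.5
gripper_force: 0.0
```

```bash
python3 -c "
from h import *
wshot('w2')"
```

```text
4.35 [ 505.  -287.2  237.6] [-0.18  0.21 -0.23  0.   -1.12 -2.5 ]
```

View pics/w2.png

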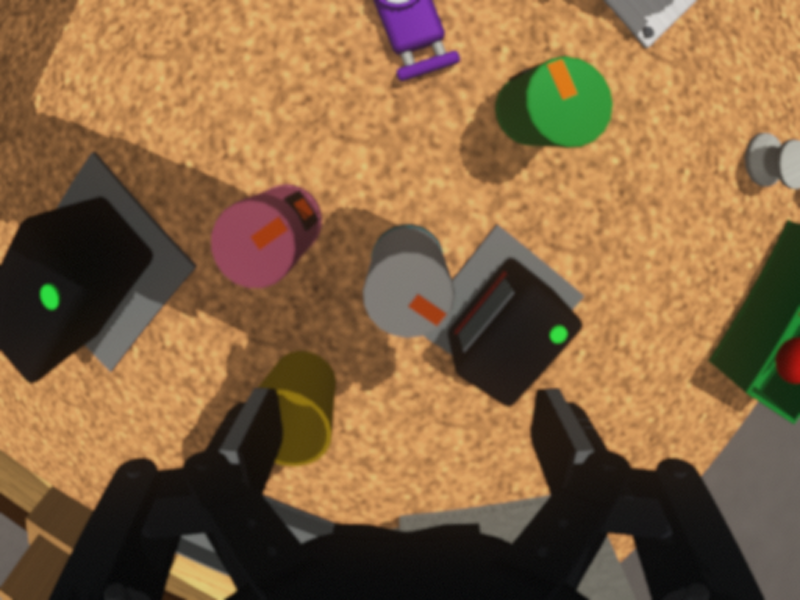

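Run:
```python
from h import *
P={n:wpx('w2',u,v,z) for n,u,v,z in [('cart',408,291,95),('b0',411,301,95),('b1',443,317,95),('ba',417,294,95),('bb',446,312,95),('bc',410,309,95),('bd',438,324,95),('f1',496,226,4),('f2',581,298,4),('r1',581,323,78),('r2',511,404,78),('ledg1',513,278,65),('ledg2',461,345,65)]}
for k in P: print(k,P[k])
a=lambda i,j:np.degrees(np.arctan2(*(P[j]-P[i])[1::-1])).round(1)
print('bar',a('b0','b1'),a('ba','bb'),a('bc','bd'),a('cart','b1'),'foot',a('f1','f2'),'rear',a('r1','r2')+90,'win',a('ledg1','ledg2')+90)
```

```text
cart [ 508.5 -289.8   95. ]
b0 [ 512.9 -294.6   95. ]
b1 [ 535.1 -295.2   95. ]
ba [ 514.1 -289.1   95. ]
bb [ 535.2 -291.5   95. ]
bc [ 514.7 -299.5   95. ]
bd [ 534.5 -300.6   95. ]
f1 [ 560.3 -238.1    4. ]
f2 [ 657.1 -256.3    4. ]
r1 [ 627.6 -262.2   78. ]
r2 [ 616.3 -338.2   78. ]
ledg1 [ 572.1 -258.9   65. ]
ledg2 [ 564.2 -317.6   65. ]
bar -1.5 -6.5 -3.2 -11.5 foot -10.6 rear -8.5 win -7.700000000000003
```

Run:
```python
from h import *
im=cv2.imread('pics/w2.png'); h=cv2.cvtColor(im,cv2.COLOR_BGR2HSV)
def ana(name,x0,x1,y0,y1,m):
    k=np.zeros(m.shape,np.uint8); k[y0:y1,x0:x1]=m[y0:y1,x0:x1]
    n,l,st,c=cv2.connectedComponentsWithStats(k); i=1+st[1:,4].argmax(); ys,xs=np.where(l==i)
    print(name,len(xs),c[i]); return xs,ys
# bar
xs,ys=ana('bar',400,455,285,335,((h[...,1]>170)&((h[...,0]<14))).astype(np.uint8))
W=np.array([wpx('w2',x,y,95) for x,y in zip(xs,ys)])[:,:2]
rc=cv2.minAreaRect(W.astype(np.float32)); _,_,vt=np.linalg.svd(W-W.mean(0),full_matrices=False)
print(W.mean(0),rc,'pca',np.degrees(np.arctan2(vt[0,1],vt[0,0])))
g=(h[...,1]<45)&(h[...,2]>112)&(h[...,2]<150)
xs,ys=ana('top',355,460,240,340,g.astype(np.uint8))
W=np.array([wpx('w2',x,y,95) for x,y in zip(xs[::3],ys[::3])])[:,:2]; print(cv2.minEnclosingCircle(W.astype(np.float32)),W.min(0),W.max(0))
# reader front-edge/foot lines
```

```text
bar 458 [426.91703057 309.61135371]
[ 524.07227074 -295.28122271] ((524.2389526367188, -295.34820556640625), (8.789630889892578, 20.614221572875977), 80.83767700195312) pca -9.274892725505103
top 5097 [406.09044536 293.08671768]
((511.97723388671875, -294.0647888183594), 28.834928512573242) [ 483.4 -318.5] [ 537.7 -266.2]
```

{"name": "send_rows", "arguments": {
  "series": [4,42,7,0,0,6.2,1,4,42,7,0,0,6.2,1,4,42,7,0,0,6.2,1,4,42,7,0,0,6.2,1,4,42,7,0,0,6.2,1,4,42,7,0,0,6.2,1,4,42,7,0,0,6.2,1,4,42,7,0,0,6.2,1,4,42,7,0,0,6,1,8,42,7,0,0,6,1,0,0,0,0,0,0,1]
}}

```text
t: 5.5
ee_pos: [547.8, 137.4, 302.0]
tcp_rot: [-0.038, -3.14, 0.001]
contact_force: [-0.0, -1.0, -0.1]
width: 85.2
gripper_force: 0.0
```

```bash
python3 -c "
from h import *
wshot('w3');M=rot(ctrl.read_state()['tcp_rot']); print(np.degrees(np.arctan2(M[1,0],M[0,0])))"
```

```text
5.5 [547.8 137.4 302. ] [ 0.59  0.15 -0.16 -0.   -1.26 -2.19]
178.40247971039557
```

View pics/w3.png

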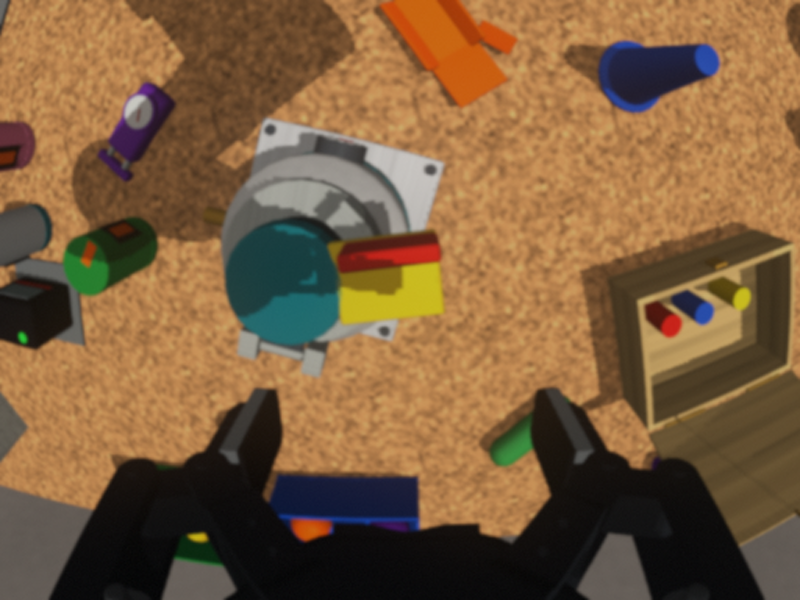

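Run:
```python
from h import *
P={n:wpx('w3',u,v,z) for n,u,v,z in [('cap',283,284,170),('capL',225,284,170),('capR',342,284,170),('oc',443,312,170),('ic',340,324,170),('fin_o_top',441,236,200),('fintop2',441,260,200),('b1',270,129,5),('b2',431,169,5),('b3',384,331,5)]}
for k in P: print(k,P[k])
```

```text
cap [540.2  64.5 170. ]
capL [539.1  27.7 170. ]
capR [541.2  99.5 170. ]
oc [559.7 157.2 170. ]
ic [565.9  96.6 170. ]
fin_o_top [508.7 154.1 200. ]
fintop2 [520.8 154.  200. ]
b1 [442.9  15.2   5. ]
b2 [486.7 159.4   5. ]
b3 [641.  111.9   5. ]
```

{"name": "send_rows", "arguments": {
  "series": [-7,-7,-10,0,0,6,-1,0,0,-10,0,0,0,-1,0,0,-10,0,0,0,-1,0,0,-10,0,0,0,-1,0,0,-10,0,0,0,-1,0,0,-10,0,0,0,-1,0,0,-15,0,0,0,-1,0,0,-15,0,0,0,-1,0,0,-10,0,0,0,-1,0,0,0,0,0,0,-1]
}}

```text
t: 6.55
ee_pos: [539.6, 126.0, 201.6]
tcp_rot: [0.114, -3.137, 0.002]
contact_force: [0.4, 0.2, 1.0]
width: -0.3
gripper_force: 0.0
```

```bash
python3 -c "
from h import *
wshot('w4')
C=np.array([540.5,64])
for a in range(90,172,6):
  t=np.radians(a); print(a,(C+66*np.array([np.cos(t),np.sin(t)])+1*np.array([-np.sin(t),np.cos(t)])).round(1))"
```

```text
6.55 [539.6 126.  201.6] [ 0.58  0.2  -0.33 -0.   -1.04 -2.08]
90 [539.5 130. ]
96 [532.6 129.5]
102 [525.8 128.3]
108 [519.2 126.5]
114 [512.7 123.9]
120 [506.6 120.7]
126 [500.9 116.8]
132 [495.6 112.4]
138 [490.8 107.4]
144 [486.5 102. ]
150 [482.8  96.1]
156 [479.8  89.9]
162 [477.4  83.4]
168 [475.7  76.7]
```

View pics/w4.png

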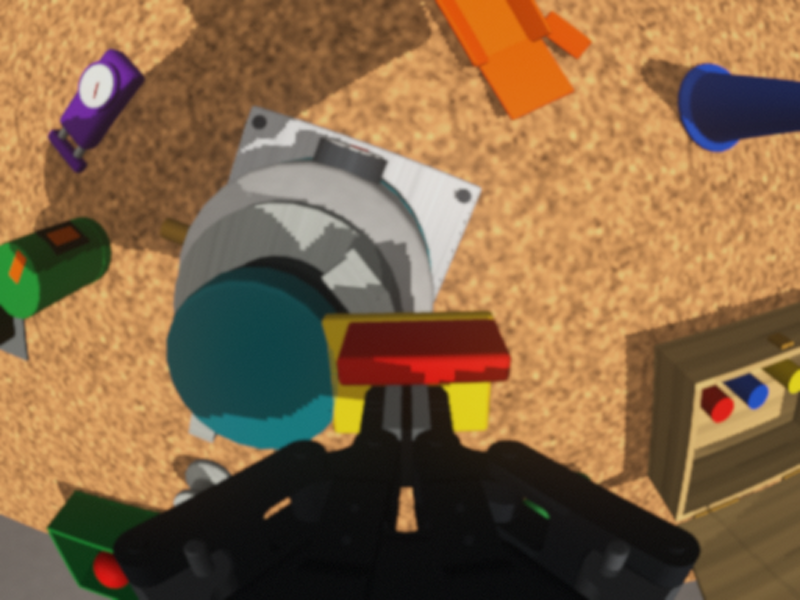

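{"name": "send_rows", "arguments": {
  "series": [-7,3.5,0,0,0,2,-1,-7,-1,0,0,0,6,-1,-6.5,-2,0,0,0,6,-1,-6.5,-2.5,0,0,0,6,-1,-3,-1.5,0,0,0,3,-1,0,0,0,0,0,0,-1]
}}

```text
t: 7.2
ee_pos: [510.5, 123.3, 204.5]
tcp_rot: [-0.741, 3.05, 0.001]
contact_force: [1.1, 0.8, -0.0]
width: 0.3
gripper_force: 0.5
```

{"name": "send_rows", "arguments": {
  "series": [-3,-1.5,0,0,0,3,-1,0,0,0,0,0,0,-1]
}}

```text
t: 7.4
ee_pos: [507.6, 121.7, 204.2]
tcp_rot: [-0.818, 3.031, 0.001]
contact_force: [0.9, -0.0, 0.7]
width: 0.0
gripper_force: 0.5
```

{"name": "send_rows", "arguments": {
  "series": [-3,-2,0,0,0,3,-1,0,0,0,0,0,0,-1]
}}

```text
t: 7.6
ee_pos: [505.6, 120.5, 204.2]
tcp_rot: [-0.896, 3.007, 0.002]
contact_force: [3.5, 2.8, -2.3]
width: -0.2
gripper_force: 2.4
```

{"name": "send_rows", "arguments": {
  "series": [-3,-2,0,0,0,3,-1,0,0,0,0,0,0,-1]
}}

```text
t: 7.8
ee_pos: [504.6, 120.2, 204.4]
tcp_rot: [-0.973, 2.978, 0.004]
contact_force: [11.2, 6.8, -8.2]
width: 0.5
gripper_force: 6.7
```

{"name": "send_rows", "arguments": {
  "series": [1,1,0,0,0,0,-1,0,0,0,0,0,0,-1,0,0,0,0,0,0,-1,0,0,0,0,0,0,-1,0,0,0,0,0,0,-1,0,0,0,0,0,0,-1,0,0,0,0,0,0,-1,0,0,0,0,0,0,-1,0,0,0,0,0,0,-1,0,0,0,0,0,0,-1,0,0,0,0,0,0,-1,0,0,0,0,0,0,-1]
}}

```text
t: 9.0
ee_pos: [504.9, 120.5, 204.3]
tcp_rot: [-0.972, 2.981, 0.003]
contact_force: [9.3, 4.8, -4.7]
width: 0.0
gripper_force: 4.8
```

{"name": "send_rows", "arguments": {
  "series": [2,1,-6,0,0,0,-1,0,0,-6,0,0,0,-1,0,0,-3,0,0,0,-1,0,0,0,0,0,0,-1]
}}

```text
t: 9.4
ee_pos: [504.3, 119.8, 188.2]
tcp_rot: [-0.974, 2.986, 0.001]
contact_force: [-0.5, 1.6, 3.3]
width: 0.2
gripper_force: 1.7
```

{"name": "send_rows", "arguments": {
  "series": [0,0,-3,0,0,0,-1,0,0,-1.5,0,0,0,-1,0,0,0,0,0,0,-1]
}}

```text
t: 9.7
ee_pos: [504.3, 119.7, 184.1]
tcp_rot: [-0.975, 2.986, 0.001]
contact_force: [-1.9, 4.0, 7.7]
width: 0.3
gripper_force: 4.1
```

{"name": "send_rows", "arguments": {
  "series": [0,0,-3,0,0,0,-1,0,0,0,0,0,0,-1]
}}

```text
t: 9.9
ee_pos: [504.4, 120.2, 181.8]
tcp_rot: [-0.975, 2.985, 0.002]
contact_force: [-4.4, 5.7, 13.5]
width: 0.3
gripper_force: 7.2
```

{"name": "send_rows", "arguments": {
  "series": [0,0,-2,0,0,0,-1,0,0,0,0,0,0,-1]
}}

```text
t: 10.1
ee_pos: [504.8, 120.8, 180.7]
tcp_rot: [-0.975, 2.983, 0.002]
contact_force: [-7.6, 8.1, 19.4]
width: 0.1
gripper_force: 11.6
```

{"name": "send_rows", "arguments": {
  "series": [-5.5,-4,1,0,0,4,-1,-5.5,-4.5,0,0,0,6,-1,-5,-5,0,0,0,6,-1,0,0,0,0,0,0,-1]
}}

```text
t: 10.5
ee_pos: [488.7, 105.9, 181.4]
tcp_rot: [-1.386, 2.817, -0.001]
contact_force: [-2.4, 1.7, 13.9]
width: 0.3
gripper_force: 6.7
```

{"name": "send_rows", "arguments": {
  "series": [-4,-5.5,0,0,0,6,-1,-3.5,-6,0,0,0,6,-1,-2.5,-6.5,0,0,0,6,-1,-2,-6.5,0,0,0,5,-1,0,0,0,0,0,0,-1]
}}

```text
t: 11.0
ee_pos: [477.0, 81.3, 181.4]
tcp_rot: [-1.918, 2.485, -0.001]
contact_force: [-1.6, 2.8, 12.9]
width: 0.2
gripper_force: 6.7
```

{"name": "send_rows", "arguments": {
  "series": [-1,-4,0,0,0,2,-1,0,0,0,0,0,0,-1]
}}

```text
t: 11.2
ee_pos: [476.7, 78.7, 181.5]
tcp_rot: [-1.957, 2.451, -0.0]
contact_force: [-3.2, 9.1, 13.1]
width: 0.2
gripper_force: 9.5
```

{"name": "send_rows", "arguments": {
  "series": [-0.5,-2.5,0,0,0,0,-1,0,0,0,0,0,0,-1]
}}

```text
t: 11.4
ee_pos: [476.6, 77.4, 181.7]
tcp_rot: [-1.955, 2.45, 0.001]
contact_force: [-3.2, 13.4, 13.4]
width: 0.1
gripper_force: 11.0
```

{"name": "send_rows", "arguments": {
  "series": [1,4,0,0,0,0,-1,-15,4,0,0,0,0,-1,-20,5,0,0,0,0,-1,-25,6,0,0,0,0,-1,0,0,0,0,0,0,-1,0,0,0,0,0,0,-1,0,0,0,0,0,0,-1,0,0,0,0,0,0,-1]
}}

```text
t: 12.2
ee_pos: [416.1, 93.6, 179.5]
tcp_rot: [1.958, -2.455, 0.0]
contact_force: [0.5, -0.0, 0.7]
width: 0.3
gripper_force: 0.0
```

```bash
python3 -c "
from h import *
shot('scene','s5'); a=cv2.imread('pics/s5.png')[120:420,200:600]; cv2.imwrite('pics/s5c.png',cv2.resize(a,(800,600),interpolation=cv2.INTER_CUBIC))
s=ctrl.read_state(); print(np.round(s['ee_pos'],1),np.round(s['contact_force'],1),np.round(s['qpos'],2))"
```

```text
[416.1  93.6 179.5] [-0.   0.5 -0.4] [ 0.69  0.01 -0.61  0.   -0.95 -0.91]
```

View pics/s5c.png

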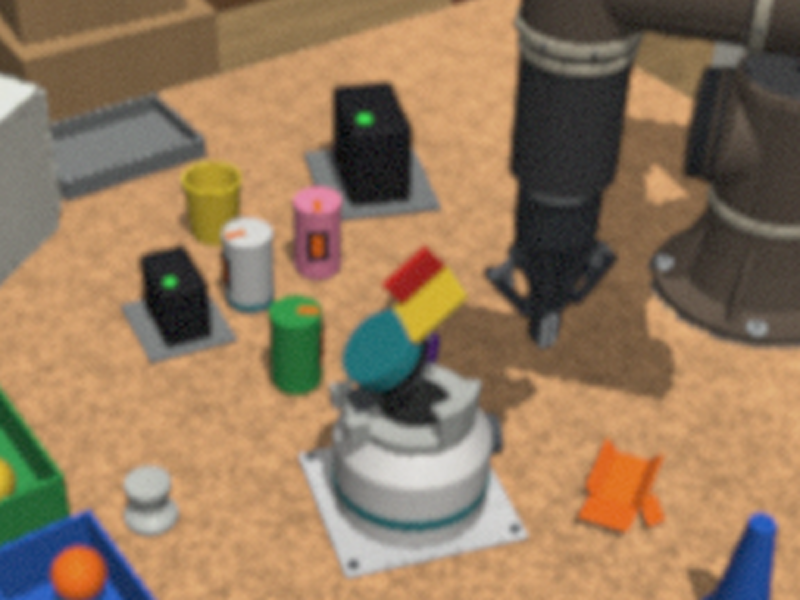

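{"name": "send_rows", "arguments": {
  "series": [0,0,30,0,0,0,-1,0,0,35,0,0,0,-1,0,0,30,0,0,0,-1,24,-7,0,0,0,0,-1,29,-8.5,0,0,0,0,-1,29,-8.5,0,0,0,0,-1,15,-4.5,0,0,0,0,-1,0,0,0,0,0,0,-1]
}}

```text
t: 13.05
ee_pos: [514.1, 64.6, 273.6]
tcp_rot: [1.955, -2.456, -0.0]
contact_force: [-1.7, -0.2, -0.7]
width: -0.2
gripper_force: 0.0
```

{"name": "send_rows", "arguments": {
  "series": [11.5,-3.5,0,0,0,0,-1,11.5,-3.5,0,0,0,0,-1,11.5,-3.5,0,0,0,0,-1,11.5,-3.5,0,0,0,0,-1,11.5,-3.5,0,0,0,0,-1]
}}

```text
t: 13.55
ee_pos: [571.2, 47.7, 274.9]
tcp_rot: [-1.96, 2.455, -0.0]
contact_force: [-0.4, -0.2, 0.2]
width: -0.1
gripper_force: 0.1
```

{"name": "send_rows", "arguments": {
  "series": [9.5,-2.5,0,0,0,0,-1,9.5,-2.5,0,0,0,0,-1,9.5,-2.5,0,0,0,0,-1,9.5,-2.5,0,0,0,0,-1]
}}

```text
t: 13.95
ee_pos: [609.0, 37.7, 274.7]
tcp_rot: [1.96, -2.455, -0.0]
contact_force: [-0.3, 0.4, -0.6]
width: -0.0
gripper_force: 0.2
```

{"name": "send_rows", "arguments": {
  "series": [9.5,-2.5,0,0,0,0,-1,9.5,-2.5,0,0,0,0,-1,9.5,-2.5,0,0,0,0,-1,9.5,-2.5,-2,0,0,0,-1]
}}

```text
t: 14.35
ee_pos: [647.2, 27.7, 273.0]
tcp_rot: [-1.96, 2.455, -0.0]
contact_force: [-0.9, 0.3, -1.2]
width: 0.0
gripper_force: 0.3
```

{"name": "send_rows", "arguments": {
  "series": [-25,7,0,0,0,0,-1,-40,11,0,0,0,0,-1,-40,12,0,0,0,0,-1,-40,11,0,0,0,0,-1,-40,12,0,0,0,0,-1,0,0,0,0,0,0,-1]
}}

```text
t: 14.95
ee_pos: [458.3, 81.3, 273.7]
tcp_rot: [-1.961, 2.452, 0.001]
contact_force: [0.3, 0.0, 1.2]
width: 0.3
gripper_force: 0.0
```

```bash
python3 -c "
from h import *
shot('scene','s6'); a=cv2.imread('pics/s6.png')[120:420,200:600]; cv2.imwrite('pics/s6c.png',cv2.resize(a,(800,600),interpolation=cv2.INTER_CUBIC))"
```

```text
(no output)
```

View pics/s6c.png

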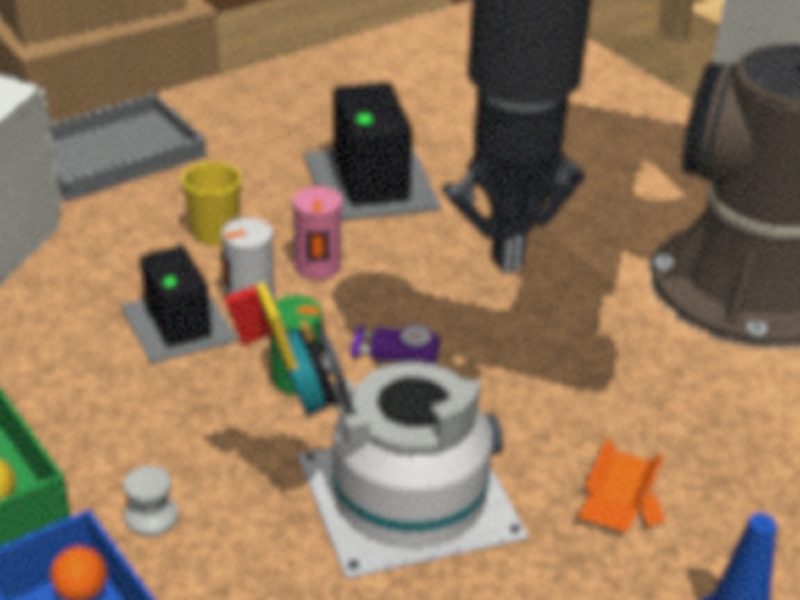

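The scene picture shows the cap swung past upright and staying there (near 290,350). The cartridge is standing with its bar towards the reader, and the other things are where they were.

```bash
python3 -c "
from rig import ctrl
print(ctrl.close_job())"
```

```text
the job is handed in; nothing more can be done
None
```

The job is handed in at about 15 s: the cartridge's patch faces the reader's window, the tank was vented for over a second at the first stop, and the cap was pressed, turned to its end and left open past upright. The last picture shows nothing else on the counter moved.

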